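Seat a lens barrel in the V-block and hold it down

TASK

Lift the lid of the grey lens case open until it rests on its stop, then take out the longer of the two lens barrels, leaving the shorter one in the case and the lid open. Lay the long barrel in the groove of the steel V-block, centred along it, and finish while the fingers are still holding it there, pressed down firmly but not hard (about 10 N) so that it bears on both sloping faces. Do not disturb the other things standing around.

Things in the scene. Friction and masses are not known exactly. Their poses are not given: they have to be found in the camera images.
- case: grey open-topped plastic case fixed to the bench, 136 (x) x 164 (y) x 50 high, walls and floor 6 thick; origin: centre of its underside; x points from its knob side (front) to its hinge side. Inside, two rubber rib cradles hold the two barrels parallel to case x at case y = +34 and -34, barrel axis 29 above the bench; ribs at case x = +-23 are 6 thick, the floor between them is free
- lid (a joint): angle of the case lid (rad): 0 shut, grows as it opens up and away about the hinge; stop at 1.75. Friction hinge (about 0.14 N m): the lid stays where it is left
- lid_hinge (a point): middle of the hinge line, on the case's far top rim at case (68, 0, 50.5); it has the lid's orientation: at joint 0 its axes equal the case's; the hinge axis is its y. The lid is a 136 x 164 plate, 7 thick, reaching from here to lid x = -136
- lid_handle (a point): grip point in the middle of the lid's round black knob, at lid (-106, 0, 42) from the hinge; the knob's widest part is about 28 in diameter, its top at lid z about 50, it stands on the lid's outer face (lid z = 7)
- lens: the long lens barrel: plain aluminium cylinder 30 in diameter, 100 long, with glass end faces, 0.11 to 0.22 kg; origin at its centre, x along its axis. It lies in one of the two cradles of the case
- short_lens: the short lens barrel: the same 30 diameter, only 64 long; origin at its centre, x along its axis. It lies in the other cradle
- vblock: steel V-block fixed to the bench: base plate 120 (x) x 90 (y) x 12; a 90-degree groove runs along x and opens upward, top edges 44 above the bench and 40 apart. The groove is two V pieces, each 22 long, centred at x = -34 and +34, with a free 46 gap between for the fingers, down to the base plate. Origin: centre of its underside
- v_left: the two sloping faces on the +y side of the groove (same frame as the V-block)
- v_right: the two sloping faces on the -y side of the groove (same frame as the V-block)
- v_seat (a point): where the centre of a seated 30 mm barrel lies: 45 above the bench, middle of the groove (its top is then 60 above the bench); x along the groove, z up
- vial: bystander: small amber vial, 26 in diameter, 50 high, standing between case and V-block; origin under its centre
- stopper: bystander: dark rubber stopper, 30 in diameter, 16 high; origin under its centre
- slide_box: bystander: white slide box, 85 x 34 x 30; origin under its centre
- beaker: bystander: green plastic beaker, 76 in diameter, 90 high; origin under its centre
- jar: bystander: glass jar with white cap, 70 in diameter, 100 high; origin under its centre
- tip_box: bystander: pipette tip box, clear with green top, 90 x 125 x 57; origin under its centre
- marker: bystander: marker pen lying flat, 110 x 13 x 13; origin under its centre
Mind the look-alikes: they are no part of the job. Leave any brown or green look-alike of the case alone.

How it is judged:
By the outcome, as a careful person would: the job done as asked, in the order asked, and still so for the second after the job is handed in, while the arm keeps its last pose, push and grip.
It also fails if it takes over 72 s, if anything falls off the work surface, if the arm or the gripper's body presses on something with over 40 N, if the wrist force passes 120 N, or if a joint passes its speed limit or range.

ROBOT

A 6-joint arm with a two-finger parallel gripper is mounted at the origin on the work surface. World frame = base frame: x ahead of the robot, y to its left, z up, the work surface at z = 0. Lengths are in mm, angles in rad, forces in N, time in s.
With the tool pointing down it reaches from about 350 to 725 mm from the base axis. Payload 4.3 kg.
Tool frame: the origin (TCP) lies between the finger pads; the fingertips stand 17 mm ahead of it and the grasp point (between the pads) lies 2 mm behind it; z points along the fingers, y is the line along which they close (so a half turn about z gives the same grasp; the last joint's range is limited). The gripper opens to 85 mm and grips with 20 to 120 N. Pads are 22 mm wide; open, the fingers measure 114 mm over their backs; the gripper's body (76 mm by 85 mm) begins 54 mm behind the grasp point. The pads swing forward as they close: fully open they stand 13 mm farther back than shut.
Start: joints at [-1.213, 0.377, 0.081, 1.274, 0, 1.46], TCP at [259.297, -513.254, 248.329] pointing down, gripper open.
Joint ranges: [-2.72, 2.72], [-0.84, 1.66], [-1.02, 1.22], [-1.77, 2.12], [-1.37, 1.28], [-3.14, 3.14]. Speed limits (rad/s): [2.57, 2.57, 3.14, 3.14, 3.14, 3.14].

INTERFACE

Orientations are given as a unit quaternion [x, y, z, w].
In Python, from cell import manip gives the robot as it stands. The module is installed in compiled form; this text tells all that it offers.
- The arm moves only by the tool carry_out, never from a script. Its argument "deltas" is a list that holds one entry, the list of rows, each a list of 7 numbers: the shift along the tool's x, y, z in units of 30 mm (1.0 is 30 mm), then the turn, a rotation vector about the tool's x, y, z in units of 5 degrees (1.0 is 5 degrees), then the opening, from -1 (shut) to 1 (fully open). In form: [[[x, y, z, wx, wy, wz, jaw], ...]]. A call has 1 to 10 rows; each row shifts and turns the commanded pose from where the row before left it, along the tool's axes as they then stand; what a row does not reach is not made up. A row lasts 1/10 s, in which the tool goes at most 50 mm and 8.59 degrees, less where a joint would pass 70% of its speed; a pose out of reach is approached as far as the arm can. A call is refused whole if a number of a shift passes 1 or a number of a turn 1, either way. A call with a gripper value outside its range is refused whole. The fingers move at their own pace and stop on an object; "grip_force" is the grip in N (left out, the last holds). Time passes only in rows, so rows that do not move let the fingers close. It gives the time, the measured TCP pose, the force, the opening and the grip force at its end, in the units of the state.
- manip.sense(): the state, without advancing time (a new reading comes with each control period).
- manip.capture(name): name is "scene" or "top"; returns the picture (420x560x3 uint8, red, green, blue); there is no depth.
- manip.calibration(name): a dict with "fx", "fy", "cx", "cy" (pixels), "view" (4x4, takes a point from world to camera coordinates). Camera axes: x right, y down, z forward; pixel columns grow to the right and rows downward; lengths in mm; the calibration is good to about 2 mm. A picture is of the moment at which its call begins. calibration takes no time and is no camera call.
- manip.finish_job(): hands the job in; it is judged then, once.
Trained networks look in the newest picture that a camera, given by its name, has taken for a name from the list of things; names that differ only in an ending like _2 or _b are one class to them, and where a whole thing is asked for, a point or a joint stands for the part that bears it (a point fixed in the world has none). Each returns a list of dicts, best first, with "p" (0 to 1); they miss things now and then, are a little off and sometimes report something else, mostly with a low value. They report only what shows in the picture. A call takes as long as a camera call. They do not tell look-alikes from the thing itself.
- manip.recognise(camera, query): "xy" ([column, row] as shares, 0 to 1, of the picture: columns of its width, rows of its height, amid what is visible of it).
- manip.trace(camera, query): "region" (420x560 bool, what is visible of it) and "xy" ([column, row] as shares, 0 to 1, of the picture: columns of its width, rows of its height, amid what is visible of it).
- manip.pinpoint(camera, query): "xy" ([column, row] as shares, 0 to 1, of the picture: columns of its width, rows of its height: a listed point, or the origin of a listed thing).
The state is a dict: "time_s": time; "joint_pos": joint angles; "dq": joint speeds; "joint_torque": joint torques, N m; "position": TCP position; "orientation": TCP orientation; "ft_force": force on the tool from outside, world axes, zero at the start; "ft_torque": the same for the moment, N m; "opening": finger opening in mm; "gripper_force": force on a finger pad.
Only numpy, scipy, OpenCV 4.12 (cv2) and the standard library are available. Lean on these libraries where they do the work, as an engineer would, in place of code of your own. Each camera call takes 0.05 s, during which the arm holds its last target. There are 200 camera calls.

## Working session

There is one attempt and no reset: what is moved stays moved. The work goes in short steps, Python scripts to look and compute and a tool call to move; the robot and the scene stay as the last step left them, time stands still between calls to the robot, and variables do not carry over. Pictures are saved under pics/ and viewed, at most 10 in all, crops included, and the job is handed in when it is done.

Besides the shell and the picture viewer there is one more tool, called after "Request:" in YAML: its name, and indented under it one key for each argument. carry_out: Moves the arm, as the interface text tells. Its arguments: {"type":"object","properties":{"deltas":{"type":"array"},"grip_force":{"type":"number"}},"required":["deltas"]}

```bash
mkdir -p pics; cat > h.py <<'E'
import numpy as np, cv2
from cell import manip
from scipy.spatial.transform import Rotation as R
def cal(n):
    c=manip.calibration(n); return c, np.array(c["view"])
def ray(n,xy):
    c,V=cal(n); u,v=xy[0]*560,xy[1]*420
    d=np.array([(u-c["cx"])/c["fx"],(v-c["cy"])/c["fy"],1.]); Rm=V[:3,:3]
    return -Rm.T@V[:3,3], Rm.T@d
def atz(n,xy,z):
    o,d=ray(n,xy); return o+d*(z-o[2])/d[2]
def proj(n,p):
    c,V=cal(n); q=V[:3,:3]@np.array(p,float)+V[:3,3]
    return np.array([c["fx"]*q[0]/q[2]+c["cx"],c["fy"]*q[1]/q[2]+c["cy"]])
def tri(a,xa,b,xb):
    o1,d1=ray(a,xa);o2,d2=ray(b,xb)
    t=np.linalg.lstsq(np.c_[d1,-d2],o2-o1,rcond=None)[0]
    p,q=o1+d1*t[0],o2+d2*t[1]; return (p+q)/2,np.linalg.norm(p-q)
def st():
    s=manip.sense()
    print(s["time_s"],"pos",np.round(s["position"],1),"rot",np.round(R.from_quat(s["orientation"]).as_matrix(),3).tolist(),"F",np.round(s["ft_force"],1),"op",round(s["opening"],1),"gf",s["gripper_force"],"q",np.round(s["joint_pos"],2))
    return s
def save(n,f,crop=None,sc=1):
    im=manip.capture(n)[:,:,::-1]
    if crop: im=im[crop[1]:crop[3],crop[0]:crop[2]]
    cv2.imwrite("pics/"+f,cv2.resize(im,None,fx=sc,fy=sc,interpolation=cv2.INTER_CUBIC))
E
python3 - <<'E'
from h import *
st()
save("scene","s0.png",sc=1.4); save("top","t0.png",sc=1.4)
zs=dict(case=0,lid_hinge=50.5,lid_handle=92.5,vblock=0,v_seat=45,vial=0,stopper=0,slide_box=0,beaker=0,jar=0,tip_box=0,marker=0)
for q,z in zs.items():
    for n in("top","scene"):
        for r in manip.pinpoint(n,q)[:3]:
            print(q,n,round(r["p"],2),np.round(np.array(r["xy"])*[560,420]),np.round(atz(n,r["xy"],z)[:2]))
E
```

```text
0.0 pos [ 259.1 -512.6  247.4] rot [[0.893, 0.451, -0.001], [0.451, -0.893, 0.002], [0.0, -0.002, -1.0]] F [-0.2 -0.6  1.2] op 85.5 gf 0.0 q [-1.21  0.38  0.08  1.27 -0.    1.46]
case top 0.91 [176. 299.] [234. 254.]
case top 0.88 [344. 196.] [ 523. -197.]
case scene 0.96 [271. 170.] [ 286. -194.]
case scene 0.95 [225. 207.] [ 517. -193.]
case scene 0.73 [402. 217.] [255. 252.]
lid_hinge top 0.79 [351. 170.] [ 583. -211.]
lid_hinge top 0.73 [184. 272.] [302. 227.]
lid_hinge scene 0.81 [199. 202.] [ 589. -221.]
lid_hinge scene 0.62 [393. 208.] [292. 233.]
lid_handle top 0.87 [350. 198.] [ 495. -199.]
lid_handle top 0.84 [165. 313.] [197. 261.]
lid_handle scene 0.98 [413. 184.] [210. 251.]
lid_handle scene 0.91 [277. 142.] [ 256. -188.]
lid_handle scene 0.62 [229. 171.] [ 468. -211.]
vblock top 0.95 [198. 215.] [464. 205.]
vblock scene 0.86 [350. 256.] [481. 203.]
vblock scene 0.25 [240. 271.] [687.   2.]
v_seat scene 0.9 [354. 244.] [478. 207.]
vial top 0.52 [276. 185.] [551.  -8.]
vial scene 0.66 [274. 236.] [533.  -3.]
stopper top 0.57 [130. 220.] [448. 390.]
stopper scene 0.59 [288. 223.] [467.  -1.]
slide_box top 0.79 [278. 141.] [680. -12.]
slide_box scene 0.86 [243. 269.] [680.   4.]
beaker top 0.91 [419. 243.] [ 395. -400.]
beaker scene 0.87 [198. 161.] [ 386. -422.]
beaker scene 0.74 [425. 285.] [461. 401.]
beaker scene 0.62 [355. 240.] [418. 186.]
jar top 0.68 [124. 161.] [616. 420.]
jar scene 0.81 [408. 335.] [621. 423.]
tip_box top 0.47 [421. 245.] [ 390. -407.]
tip_box scene 0.67 [158. 201.] [ 610. -371.]
marker top 0.71 [352. 172.] [ 593. -221.]
marker top 0.65 [129. 216.] [459. 395.]
marker scene 0.59 [425. 283.] [457. 399.]
marker scene 0.57 [156. 198.] [ 606. -386.]
```

View pics/s0.png

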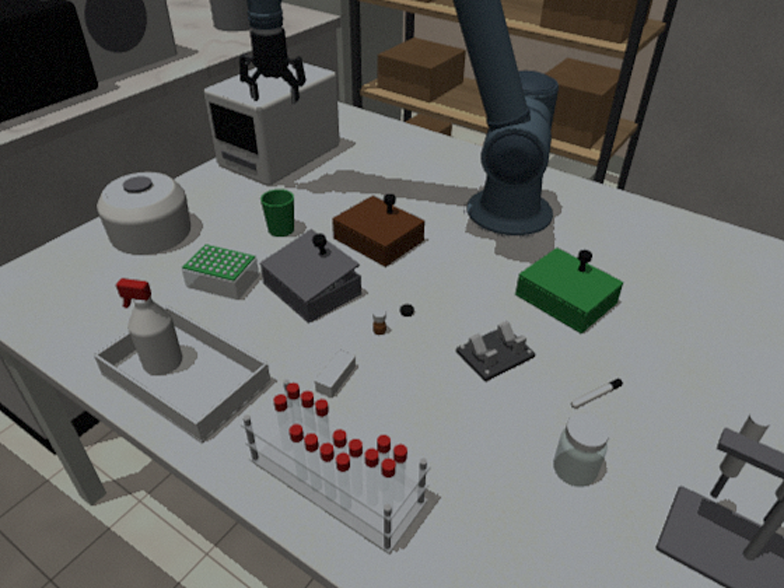

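View pics/t0.png

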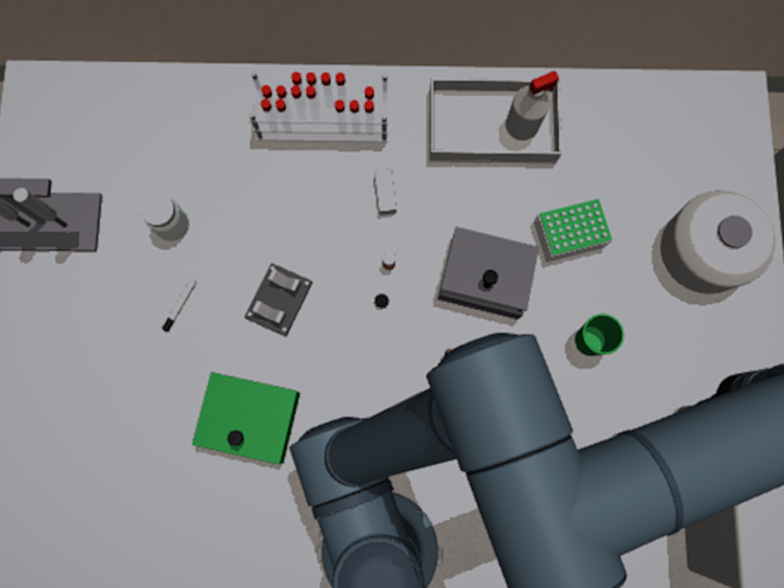

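Three look-alike cases show (scene view, 784×588 picture). The brown one is at (378,228), the green one at (568,287) and the grey one at (311,272). The grey one is at top view (488,272) and fits the description, and its lid looks slightly ajar. I'll fit the poses by silhouette and confirm in a crop.

```bash
cat > fit.py <<'E'
from h import *
from scipy.optimize import minimize
def box(x0,x1,y0,y1,z0,z1): return np.array([[x,y,z] for x in(x0,x1) for y in(y0,y1) for z in(z0,z1)],float)
def lidrot(P,t): # lid coords -> case coords
    P=np.array(P,float); c,s=np.cos(t),np.sin(t)
    return np.c_[68+P[:,0]*c+P[:,2]*s, P[:,1], 50.5-P[:,0]*s+P[:,2]*c]
def w(P,p):
    c,s=np.cos(p[2]),np.sin(p[2]); return np.c_[p[0]+c*P[:,0]-s*P[:,1],p[1]+s*P[:,0]+c*P[:,1],P[:,2]]
def mask(n,parts):
    m=np.zeros((420*4,560*4),np.uint8)
    for P in parts:
        q=np.array([proj(n,x) for x in P])*4
        cv2.fillConvexPoly(m,cv2.convexHull(q.astype(np.int32)),255)
    return cv2.resize(m,(560,420),interpolation=cv2.INTER_AREA)/255.
caseP=box(-68,68,-82,82,0,50); lidP=box(-136,0,-82,82,0,7)
def caseparts(p): return [w(caseP,p),w(lidrot(lidP,p[3]),p)]
vb=[box(-60,60,-45,45,0,12)]
for x in(-34,34):
    for s in(-1,1):
        vb.append(np.array([[x+dx,s*y,z] for dx in(-11,11) for y,z in((2,20),(20,44),(26,44),(26,12),(2,12))],float))
def vparts(p): return [w(P,p) for P in vb]
def get(n,q,near):
    rs=[r for r in manip.trace(n,q)]
    rs=[r for r in rs if np.hypot(*(np.array(r["xy"])*[560,420]-near))<40]
    for r in rs[:1]: print(n,q,r["p"],r["region"].sum())
    return rs[0]["region"] if rs else np.zeros((420,560),bool)
def fit(M,parts,p0,st):
    def f(p):
        return sum(1-np.minimum(mask(n,parts(p)),m).sum()/np.maximum(mask(n,parts(p)),m).sum() for n,m in M.items())
    sx=np.array([p0]+[np.array(p0)+np.eye(len(p0))[i]*st[i] for i in range(len(p0))])
    r=minimize(f,p0,method="Nelder-Mead",options=dict(initial_simplex=sx,maxfev=250,xatol=.02,fatol=1e-4)); return r.x,r.fun
E
python3 - <<'E'
from fit import *
save("scene","c0.png",(150,130,420,290),2.9); manip.capture("top")
M={n:(get(n,"case",c)|get(n,"lid",c)).astype(float) for n,c in(("top",(347,196)),("scene",(222,195)))}
for t in (.1,.25): print("case",fit(M,caseparts,[520,-198,-.2,t],[12,12,.1,.1]))
V={n:get(n,"vblock",c).astype(float) for n,c in(("top",(198,214)),("scene",(353,250)))}
for y in(.5,-.5): print("vb",fit(V,vparts,[472,205,y],[12,12,.2]))
# yaw by min-area rect of top masks
for m in (M["top"],V["top"]):
    b=cv2.boxPoints(cv2.minAreaRect(np.argwhere(m>0)[:,::-1].astype(np.float32)))
    print(np.round([atz("top",x/[560,420],12)[:2] for x in b]).tolist())
E
```

```text
top case 0.72 3389
top lid 0.64 2943
scene case 0.92 2993
scene lid 0.82 1911Traceback (most recent call last):
  File "<stdin>", line 4, in <module>
  File "fit.py", line 31, in fit
    r=minimize(f,p0,method="Nelder-Mead",options=dict(initial_simplex=sx,maxfev=250,xatol=.02,fatol=1e-4)); return r.x,r.fun
    res = _minimize_neldermead(fun, x0, args, callback, bounds=bounds,
                               **options)
    fxr = func(xr)
    fx = function(np.copy(x), *(wrapper_args + args))
  File "fit.py", line 29, in f
    return sum(1-np.minimum(mask(n,parts(p)),m).sum()/np.maximum(mask(n,parts(p)),m).sum() for n,m in M.items())
  File "fit.py", line 29, in <genexpr>
    return sum(1-np.minimum(mask(n,parts(p)),m).sum()/np.maximum(mask(n,parts(p)),m).sum() for n,m in M.items())
                                                                 ~~~~^^^^^^^^^^^^
  File "fit.py", line 12, in mask
    q=np.array([proj(n,x) for x in P])*4
                ~~~~^^^^^
  File "h.py", line 13, in proj
    c,V=cal(n); q=V[:3,:3]@np.array(p,float)+V[:3,3]
        ~~~^^^
  File "h.py", line 5, in cal
    c=manip.calibration(n); return c, np.array(c["view"])
ValueError: time passes only in moves, steps and waits
```

View pics/c0.png

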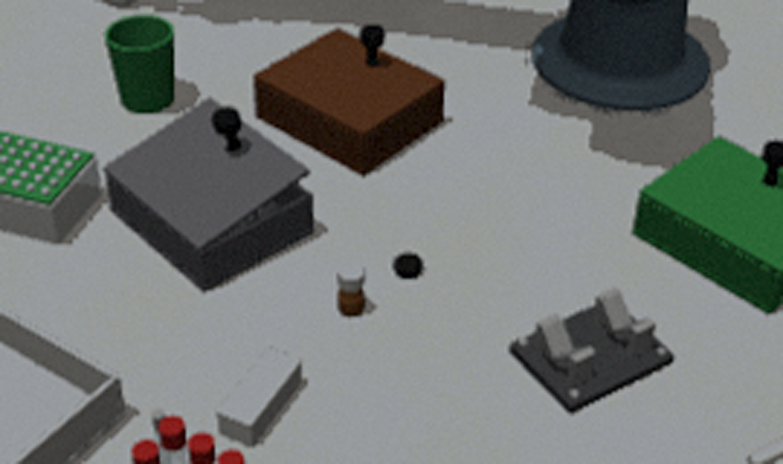

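The crop confirms it: the grey case is at crop (205,195), its lid is ajar on the robot side, and its knob is at (228,120). The V-block is at (590,345) and the vial at (350,290). The script made too many calibration calls, so I'll cache the result.

```bash
sed -i 's/^def cal(n):/import functools\n@functools.cache\ndef cal(n):/' h.py
python3 - <<'E'
from fit import *
manip.capture("scene"); manip.capture("top")
M={n:(get(n,"case",c)|get(n,"lid",c)).astype(float) for n,c in(("top",(347,196)),("scene",(222,195)))}
for t in (.1,.25): print("case",fit(M,caseparts,[520,-198,-.2,t],[12,12,.1,.1]))
V={n:get(n,"vblock",c).astype(float) for n,c in(("top",(198,214)),("scene",(353,250)))}
for y in(.5,-.5,-1): print("vb",fit(V,vparts,[472,205,y],[12,12,.2]))
h=[[r["xy"] for r in manip.pinpoint(n,"lid_handle") if np.hypot(*(np.array(r["xy"])*[560,420]-c))<25][0] for n,c in(("top",(350,198)),("scene",(229,171)))]
print("handle",tri("top",h[0],"scene",h[1]))
for m in (M["top"],V["top"]):
    b=cv2.boxPoints(cv2.minAreaRect(np.argwhere(m>0)[:,::-1].astype(np.float32)))
    print(np.round([atz("top",x/[560,420],12)[:2] for x in b]).tolist())
E
```

```text
top case 0.59 3321
top lid 0.75 2911
scene case 0.82 3067
scene lid 0.79 2017
case (array([ 5.19133778e+02, -2.01359123e+02, -2.44415117e-01,  2.12651907e-01]), np.float64(0.08345848535225775))
case (array([ 5.18803219e+02, -2.01476364e+02, -2.49309510e-01,  2.00106177e-01]), np.float64(0.0808855604938572))
top vblock 0.7 1476
scene vblock 0.89 1285
vb (array([466.41965462, 203.56058946,   0.56668499]), np.float64(0.678946116381997))
vb (array([ 4.66560774e+02,  2.03855144e+02, -4.15041884e-01]), np.float64(0.1313882787337216))
vb (array([ 4.66462068e+02,  2.03534239e+02, -4.23812636e-01]), np.float64(0.13070272132171146))
handle (array([ 495.87348692, -195.96392255,  115.67323545]), np.float64(0.6721628108652954))
[[471.0, -105.0], [622.0, -141.0], [581.0, -315.0], [432.0, -276.0]]
[[432.0, 270.0], [546.0, 221.0], [503.0, 134.0], [391.0, 185.0]]
```

Request:
carry_out:
  deltas:
    - [[0,0,0,0,0,-1,1],[0,0,0,0,0,-1,1],[0,0,0,0,0,-1,1],[0,0,0,0,0,-1,1],[0,0,0,0,0,-1,1],[0,0,0,0,0,-1,1],[0,0,0,0,0,-1,1],[0,0,0,0,0,-1,1],[0,0,0,0,0,-1,1],[0,0,0,0,0,-1,1]]
  grip_force: 25

```text
time_s: 3.1
position: [259.3, -513.3, 248.3]
orientation: [0.783, 0.623, -0.0, 0.0]
ft_force: [-0.6, -0.0, -0.5]
opening: 85.5
gripper_force: 0.0
```

Request:
carry_out:
  deltas:
    - [[0,0,0,0,0,-1,1],[0,0,0,0,0,-1,1],[0,0,0,0,0,-1,1],[0,0,0,0,0,-1,1],[0,0,0,0,0,-1,1],[0,0,0,0,0,-1,1],[0,0,0,0,0,-1,1],[0,0,0,0,0,-1,1],[0,0,0,0,0,-1,1],[0,0,0,0,0,-1,1]]

```text
time_s: 4.1
position: [259.3, -513.2, 248.3]
orientation: [0.446, 0.895, -0.0, 0.0]
ft_force: [0.6, 0.2, -0.2]
opening: 85.6
gripper_force: 0.0
```

Request:
carry_out:
  deltas:
    - [[0,0,0,0,0,-1,1],[0,0,0,0,0,-1,1],[0,0,0,0,0,-1,1],[0,0,0,0,0,-1,1],[0,0,0,0,0,-1,1],[0,0,0,0,0,-1,1],[0,0,0,0,0,-1,1],[0,0,0,0,0,-0.8,1]]

```text
time_s: 4.9
position: [259.3, -513.3, 248.3]
orientation: [0.122, 0.993, -0.0, 0.0]
ft_force: [-0.2, -0.1, -0.2]
opening: 85.0
gripper_force: 0.0
```

```bash
cat > plan.py <<'E'
from h import *
def to(pos):
    s=st(); Rm=R.from_quat(s["orientation"]).as_matrix(); d=Rm.T@(np.array(pos,float)-s["position"])
    print("to",np.round(pos,1),"tool units",np.round(d/30,2),"tool yaw",np.round(np.degrees(np.arctan2(Rm[1,1],Rm[0,1])),1))
E
python3 -c "
from plan import *
to([494,-195.5,200])"
```

```text
4.9 pos [ 259.3 -513.3  248.3] rot [[-0.97, 0.242, 0.0], [0.242, 0.97, -0.0], [-0.0, -0.0, -1.0]] F [-0.2 -0.1 -0.2] op 85.0 gf 0.0 q [-1.21  0.38  0.08  1.27  0.   -0.97]
to [ 494.  -195.5  200. ] tool units [-5.02 12.17  1.61] tool yaw 76.0
```

Request:
carry_out:
  deltas:
    - [[-0.39,0.94,0,0,0,0,1],[-0.39,0.94,0,0,0,0,1],[-0.39,0.94,0,0,0,0,1],[-0.39,0.94,0,0,0,0,1],[-0.39,0.94,0,0,0,0,1],[-0.39,0.94,0,0,0,0,1],[-0.39,0.94,0,0,0,0,1],[-0.39,0.94,0,0,0,0,1],[-0.39,0.94,0,0,0,0,1],[-0.39,0.94,0,0,0,0,1]]

```text
time_s: 5.9
position: [442.5, -267.5, 248.4]
orientation: [0.124, 0.992, -0.0, 0.0]
ft_force: [0.5, 0.1, -0.5]
opening: 85.4
gripper_force: 0.0
```

Request:
carry_out:
  deltas:
    - [[-0.38,0.93,0.1,0,0,0,1],[-0.38,0.93,0.2,0,0,0,1],[-0.38,0.93,0.3,0,0,0,1],[0,0,0.5,0,0,0,1],[0,0,0.5,0,0,0,1]]

```text
time_s: 6.4
position: [496.4, -195.0, 200.1]
orientation: [0.122, 0.992, -0.0, 0.0]
ft_force: [0.5, -0.4, -0.7]
opening: 85.7
gripper_force: 0.0
```

```bash
python3 -c "
from plan import *
save('scene','k.png',(150,90,310,210),4.5)
to([494,-195.5,112])"
```

```text
6.45 pos [ 494.8 -194.6  197.3] rot [[-0.97, 0.244, -0.003], [0.244, 0.97, 0.002], [0.003, 0.001, -1.0]] F [-0.8  0.4 -2. ] op 85.5 gf 0.0 q [-0.49  0.31 -0.15  1.12 -0.   -0.25]
to [ 494.  -195.5  112. ] tool units [ 0.01 -0.04  2.84] tool yaw 75.9
```

View pics/k.png

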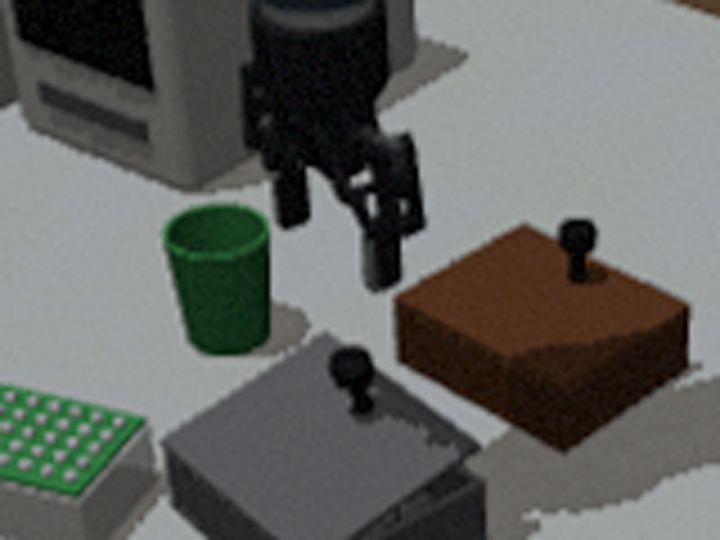

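The fingers at crop (290,210) and (380,275) straddle the grey case's knob, which is at (350,370). I'll go down and grip.

Request:
carry_out:
  deltas:
    - [[0,0,0.6,0,0,0,1],[0,0,0.6,0,0,0,1],[0,0,0.6,0,0,0,1],[0,0,0.5,0,0,0,1],[0,0,0.5,0,0,0,1],[0,0,0,0,0,0,-1],[0,0,0,0,0,0,-1],[0,0,0,0,0,0,-1],[0,0,0,0,0,0,-1],[0,0,0,0,0,0,-1]]
  grip_force: 25

```text
time_s: 7.45
position: [496.1, -195.7, 117.1]
orientation: [0.123, 0.992, 0.0, 0.001]
ft_force: [-0.2, 1.2, 0.6]
opening: 26.2
gripper_force: 24.6
```

```bash
python3 -c "
from plan import *
s=st()
for th in np.arange(.205,1.80,.1):
    c,s=np.cos(th),np.sin(th); print(round(th,2),np.round([(-106*c+42*s),(106*s+42*c)],1))"
```

```text
7.45 pos [ 496.1 -195.7  117.1] rot [[-0.969, 0.245, 0.001], [0.245, 0.97, 0.0], [-0.001, 0.0, -1.0]] F [-0.2  1.2  0.6] op 26.2 gf 24.60394123569131 q [-0.5   0.37 -0.28  0.92  0.   -0.25]
0.2 [-95.2  62.7]
0.3 [-88.5  71.9]
0.4 [-80.9  80.4]
0.5 [-72.4  88. ]
0.6 [-63.3  94.8]
0.7 [-53.5 100.7]
0.8 [-43.2 105.5]
0.9 [-32.4 109.3]
1.01 [-21.4 112. ]
1.1 [-10.1 113.6]
1.2 [  1.3 114. ]
1.31 [ 12.7 113.3]
1.41 [ 23.9 111.5]
1.5 [ 34.9 108.5]
1.61 [ 45.6 104.5]
1.7 [55.8 99.4]
```

Request:
carry_out:
  deltas:
    - [[0,0,0,0,0,0,0.2],[0,0,0,0,0,0,0.2],[0,0,0.07,0,0,0,0.2],[0,0,0.07,0,0,0,0.2],[0,0,0,0,0,0,-1],[0,0,0,0,0,0,-1],[0,0,0,0,0,0,-1],[0,0,0,0,0,0,-1]]
  grip_force: 30

```text
time_s: 8.25
position: [495.3, -195.5, 111.9]
orientation: [0.124, 0.992, 0.0, -0.0]
ft_force: [0.1, 1.2, -1.2]
opening: 26.9
gripper_force: 29.5
```

Request:
carry_out:
  deltas:
    - [[-0.22,0,-0.31,0,0,0,-1],[-0.25,0,-0.28,0,0,0,-1],[-0.28,0,-0.25,0,0,0,-1],[-0.3,0,-0.23,0,0,0,-1],[0,0,0,0,0,0,-1]]

```text
time_s: 8.75
position: [526.2, -203.1, 144.6]
orientation: [0.123, 0.992, 0.0, -0.0]
ft_force: [-2.1, 3.1, 3.4]
opening: 26.5
gripper_force: 31.1
```

Request:
carry_out:
  deltas:
    - [[-0.33,0,-0.2,0,0,0,-1],[-0.34,0,-0.16,0,0,0,-1],[-0.36,0,-0.13,0,0,0,-1],[-0.37,0,-0.09,0,0,0,-1],[-0.38,0,-0.05,0,0,0,-1],[-0.38,0,-0.01,0,0,0,-1],[0,0,0,0,0,0,-1]]

```text
time_s: 9.45
position: [590.6, -218.7, 164.1]
orientation: [0.123, 0.992, 0.001, 0.001]
ft_force: [0.6, 4.5, 4.4]
opening: 26.4
gripper_force: 31.2
```

```bash
python3 -c "
from plan import *
st(); save('scene','l.png',(130,60,330,210),4)"
```

```text
9.45 pos [ 590.6 -218.7  164.1] rot [[-0.97, 0.244, 0.003], [0.244, 0.97, 0.001], [-0.003, 0.002, -1.0]] F [0.6 4.5 4.4] op 26.4 gf 31.18217021226883 q [-0.46  0.52  0.08  1.13  0.   -0.21]
```

View pics/l.png

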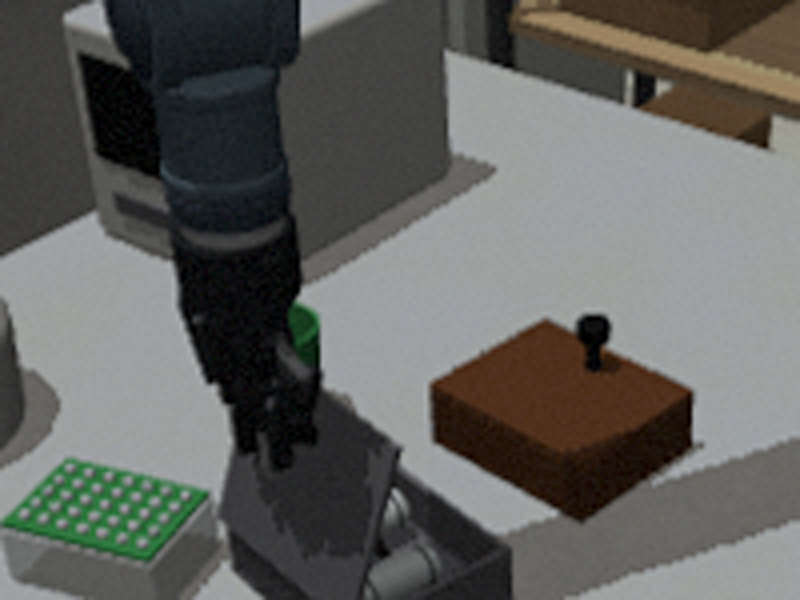

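The lid is well up with the knob in the fingers (crop (280,430)), and the barrels show at (400,560). I'll continue to the stop.

Request:
carry_out:
  deltas:
    - [[-0.38,0,0.02,0,0,0,-1],[-0.37,0,0.06,0,0,0,-1],[-0.37,0,0.1,0,0,0,-1],[-0.36,0,0.13,0,0,0,-1],[-0.34,0,0.17,0,0,0,-1],[-0.12,0,0.07,0,0,0,-1],[0,0,0,0,0,0,-1]]

```text
time_s: 10.2
position: [647.2, -232.4, 147.3]
orientation: [0.123, 0.992, 0.001, 0.002]
ft_force: [3.4, 5.6, 2.6]
opening: 26.6
gripper_force: 30.5
```

Request:
carry_out:
  deltas:
    - [[-0.08,0,0.05,0,0,0,-1],[0,0,0,0,0,0,-1]]

```text
time_s: 10.4
position: [649.1, -232.9, 146.0]
orientation: [0.123, 0.992, 0.001, 0.002]
ft_force: [2.6, 4.9, 2.5]
opening: 26.2
gripper_force: 30.5
```

Request:
carry_out:
  deltas:
    - [[-0.1,0,0.06,0,0,0,-1],[-0.1,0,0.06,0,0,0,-1],[0,0,0,0,0,0,-1]]

```text
time_s: 10.7
position: [650.5, -233.2, 144.9]
orientation: [0.123, 0.992, 0.001, -0.002]
ft_force: [-15.1, 10.2, 21.4]
opening: 27.0
gripper_force: 30.8
```

```bash
python3 -c "
from plan import *
st(); save('top','l2.png',(270,80,450,230),4.4)"
```

```text
10.7 pos [ 650.5 -233.2  144.9] rot [[-0.97, 0.244, -0.004], [0.244, 0.97, 0.003], [0.004, 0.002, -1.0]] F [-15.1  10.2  21.4] op 27.0 gf 30.81619441509247 q [-0.44  0.66  0.28  1.19  0.   -0.19]
```

View pics/l2.png

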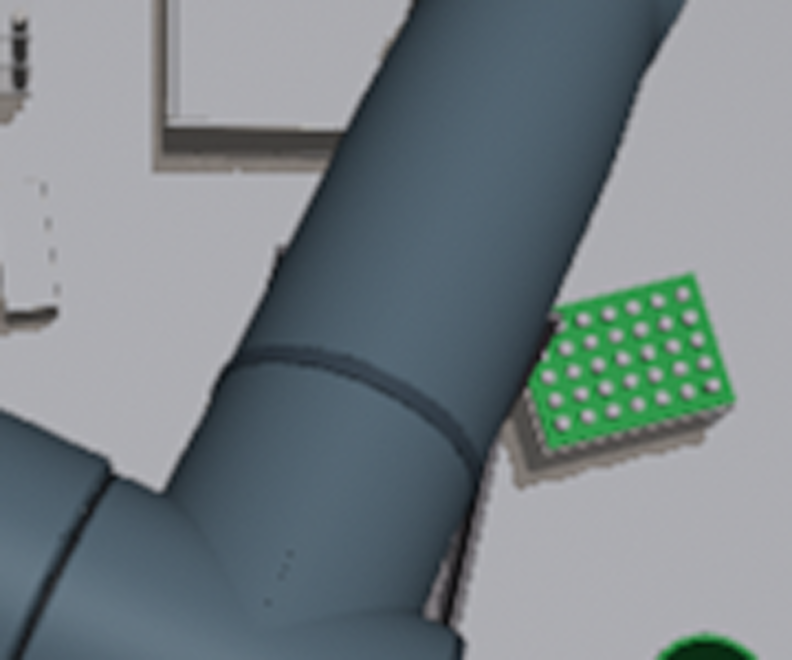

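The jump to about 27 N along the tangent shows the lid is on its stop. I'll release, rise and swing clear to look inside.

Request:
carry_out:
  deltas:
    - [[0.03,0,0,0,0,0,1],[0,0,0,0,0,0,1],[0,0,0,0,0,0,1],[0,0,0,0,0,0,1],[0,0,-0.3,0,0,0,1],[0,0,-0.7,0,0,0,1],[0,0,-0.9,0,0,0,1],[0,0,-0.9,0,0,0,1],[0,0,-0.9,0,0,0,1]]

```text
time_s: 11.65
position: [652.7, -235.7, 254.5]
orientation: [0.124, 0.992, -0.0, 0.0]
ft_force: [0.1, -1.4, 0.3]
opening: 85.5
gripper_force: 0.0
```

Request:
carry_out:
  deltas:
    - [[0.9,0.9,0,0,0,0,1],[0.9,0.9,0,0,0,0,1],[0.9,0.9,0,0,0,0,1],[0.9,0.9,0,0,0,0,1],[0.9,0.9,0,0,0,0,1],[0.9,0.9,0,0,0,0,1],[0.9,0.9,0,0,0,0,1],[0.9,0.9,0,0,0,0,1],[0.9,0.9,0,0,0,0,1],[0.9,0.9,0,0,0,0,1]]

```text
time_s: 12.65
position: [456.6, 93.5, 253.6]
orientation: [0.124, 0.992, 0.0, 0.001]
ft_force: [0.7, 0.0, 0.3]
opening: 85.7
gripper_force: 0.0
```

```bash
python3 - <<'E'
from fit import *
st(); save("top","o.png",(270,110,430,230),4.5)
p=[519,-201.5,-.247]
for q in("lens","short_lens"):
    for r in manip.pinpoint("top",q)[:3]:
        a=atz("top",r["xy"],29); d=a[:2]-p[:2]; c,s=np.cos(p[2]),np.sin(p[2])
        print(q,round(r["p"],2),np.round(np.array(r["xy"])*[560,420]),np.round(a),"case",np.round([c*d[0]+s*d[1],-s*d[0]+c*d[1]],1))
    for r in manip.trace("top",q)[:3]:
        m=r["region"]; b=cv2.boxPoints(cv2.minAreaRect(np.argwhere(m)[:,::-1].astype(np.float32)))
        W=np.array([atz("top",x/[560,420],38)[:2] for x in b]); 
        print(" tr",round(r["p"],2),m.sum(),"c",np.round(W.mean(0)),"sides",np.round([np.linalg.norm(W[1]-W[0]),np.linalg.norm(W[2]-W[1])]))
h={n:[x for x in manip.pinpoint(n,"lid_handle")] for n in("top",)}
for r in h["top"]: print(np.round(np.array(r["xy"])*[560,420]),r["p"])
print("expect knob",proj("top",w(lidrot([[-106,0,42]],1.75),p)[0]))
E
```

```text
12.65 pos [456.6  93.5 253.6] rot [[-0.969, 0.246, 0.001], [0.246, 0.969, -0.0], [-0.001, 0.0, -1.0]] F [0.7 0.  0.3] op 85.7 gf 0.0 q [ 0.07  0.15 -0.2   1.21 -0.    0.31]
lens 0.55 [361. 197.] [ 513. -240.   29.] case [  4.1 -38.7]
lens 0.5 [344. 199.] [ 507. -193.   29.] case [-14.2   5.6]
 tr 0.78 386 c [ 509. -233.] sides [104.  29.]
 tr 0.39 402 c [680.  -2.] sides [37. 92.]
short_lens 0.58 [129. 217.] [451. 386.  29.] case [-209.1  552.8]
short_lens 0.53 [339. 192.] [ 526. -180.   29.] case [ 1.9 22.3]
short_lens 0.48 [274. 141.] [670.  -2.  29.] case [ 98.1 230.4]
 tr 0.59 236 c [ 529. -170.] sides [69. 27.]
 tr 0.21 169 c [448. 388.] sides [104.  13.]
[166. 311.] 0.97
[362. 135.] 0.75
[349. 295.] 0.64
[338. 190.] 0.63
[353. 171.] 0.59
expect knob [365.11506288 136.69170842]
```

View pics/o.png

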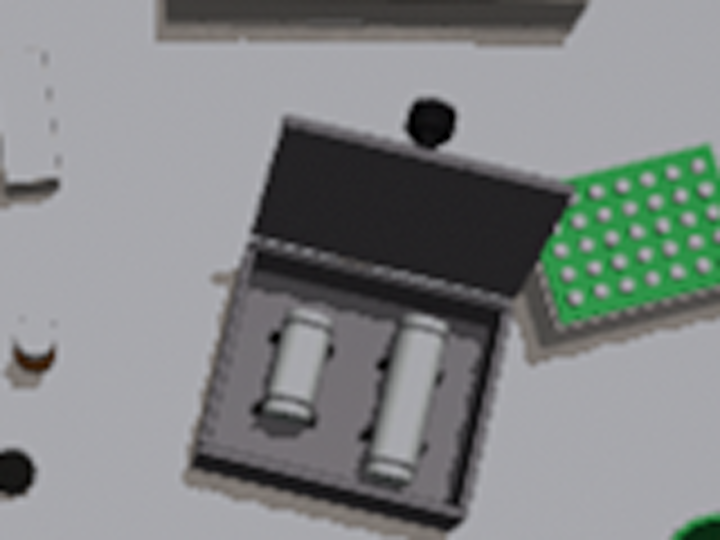

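The lid stands open. The long barrel is the right one at crop (405,400), which is case y = −34. The short one is at (300,365). The expected centre matches the trace, about (511,−234).

Request:
carry_out:
  deltas:
    - [[-0.4,-0.92,0.1,0,0,0,0.04],[-0.4,-0.92,0.2,0,0,0,0.04],[-0.4,-0.92,0.2,0,0,0,0.04],[-0.4,-0.92,0.2,0,0,0,0.04],[-0.4,-0.92,0.2,0,0,0,0.04],[-0.4,-0.92,0.2,0,0,0,0.04],[-0.4,-0.92,0.2,0,0,0,0.04],[-0.4,-0.92,0.2,0,0,0,0.04],[-0.4,-0.92,0.2,0,0,0,0.04],[-0.4,-0.92,0.2,0,0,0,0.04]]

```text
time_s: 13.95
position: [505.8, -207.7, 195.4]
orientation: [0.125, 0.992, -0.0, 0.0]
ft_force: [0.9, 0.4, 1.0]
opening: 44.3
gripper_force: 0.0
```

Request:
carry_out:
  deltas:
    - [[-0.4,-0.92,0.2,0,0,0,0.04],[0,0,0.8,0,0,0,0.04],[0,0,0.8,0,0,0,0.04],[0,0,0.7,0,0,0,0.04],[0,0,0.5,0,0,0,0.04],[0,0,0,0,0,0,0.04]]

```text
time_s: 14.55
position: [508.7, -234.9, 103.2]
orientation: [0.125, 0.992, 0.001, -0.002]
ft_force: [-0.2, -0.6, 0.4]
opening: 44.4
gripper_force: 0.0
```

```bash
python3 -c "
from plan import *
to([511,-234,27.5])"
```

```text
14.55 pos [ 508.7 -234.9  103.2] rot [[-0.969, 0.247, -0.004], [0.247, 0.969, 0.002], [0.005, 0.001, -1.0]] F [-0.2 -0.6  0.4] op 44.4 gf 0.0 q [-0.55  0.44 -0.22  0.92 -0.   -0.3 ]
to [ 511.  -234.    27.5] tool units [-0.08  0.04  2.52] tool yaw 75.7
```

Request:
carry_out:
  deltas:
    - [[-0.04,0.02,0.4,0,0,0,0.04],[-0.04,0.02,0.4,0,0,0,0.04],[0,0,0.4,0,0,0,0.04],[0,0,0.4,0,0,0,0.04],[0,0,0.2,0,0,0,0.04],[0,0,0,0,0,0,0.04]]

```text
time_s: 15.15
position: [512.3, -233.1, 50.5]
orientation: [0.123, 0.992, 0.0, -0.001]
ft_force: [-0.5, 0.8, 0.2]
opening: 44.4
gripper_force: 0.0
```

Request:
carry_out:
  deltas:
    - [[0,0,0.2,0,0,0,0.04],[0,0,0.2,0,0,0,0.04],[0,0,0.2,0,0,0,0.04],[0,0,0.1,0,0,0,0.04],[0,0,0,0,0,0,0.04]]

```text
time_s: 15.65
position: [512.8, -233.4, 30.2]
orientation: [0.124, 0.992, 0.0, -0.001]
ft_force: [-0.4, 0.2, -0.5]
opening: 43.9
gripper_force: 0.0
```

Request:
carry_out:
  deltas:
    - [[0,0,0,0,0,0,-1],[0,0,0,0,0,0,-1],[0,0,0,0,0,0,-1],[0,0,0,0,0,0,-1],[0,0,0,0,0,0,-1],[0,0,0,0,0,0,-1]]
  grip_force: 30

```text
time_s: 16.25
position: [513.4, -234.0, 31.0]
orientation: [0.124, 0.992, -0.0, 0.0]
ft_force: [-0.9, -1.5, 1.3]
opening: 29.0
gripper_force: 29.6
```

Request:
carry_out:
  deltas:
    - [[0,0,-0.1,0,0,0,-1],[0,0,-0.3,0,0,0,-1],[0,0,-0.5,0,0,0,-1],[0,0,-0.7,0,0,0,-1],[0,0,-0.7,0,0,0,-1],[0,0,-0.7,0,0,0,-1],[0,0,-0.7,0,0,0.5,-1],[0,0,-0.7,0,0,0.5,-1],[0,0,-0.5,0,0,0.5,-1],[0,0,-0.3,0,0,0.5,-1]]
  grip_force: 40

```text
time_s: 17.25
position: [513.7, -233.6, 188.9]
orientation: [0.21, 0.978, -0.0, 0.001]
ft_force: [-0.4, -0.4, -2.0]
opening: 28.8
gripper_force: 39.6
```

Request:
carry_out:
  deltas:
    - [[0.25,0.45,0,0,0,0,-1],[0.53,0.9,0,0,0,0,-1],[0.53,0.9,0,0,0,0,-1],[0.53,0.9,0,0,0,0,-1],[0.53,0.9,0,0,0,0,-1],[0.53,0.9,0,0,0,0,-1],[0.53,0.9,0,0,0,0,-1],[0.53,0.9,0,0,0,0,-1],[0.53,0.9,0,0,0,0,-1],[0.53,0.9,0,0,0,0,-1]]

```text
time_s: 18.25
position: [479.2, 64.3, 186.2]
orientation: [0.209, 0.978, 0.0, -0.001]
ft_force: [0.2, 0.5, -2.1]
opening: 28.7
gripper_force: 39.7
```

Request:
carry_out:
  deltas:
    - [[0.53,0.9,0,0,0,0,-1],[0.53,0.9,0,0,0,0,-1],[0.53,0.9,0,0,0,0,-1],[0.53,0.9,0,0,0,0,-1],[0.25,0.5,0,0,0,0,-1],[0,0,0.4,0,0,0,-1],[0,0,0.7,0,0,0,-1],[0,0,0.7,0,0,0,-1],[0,0,0.4,0,0,0,-1],[0,0,0,0,0,0,-1]]

```text
time_s: 19.25
position: [464.0, 202.3, 118.3]
orientation: [0.21, 0.978, -0.001, -0.002]
ft_force: [-1.1, -0.3, -1.5]
opening: 28.7
gripper_force: 39.8
```

```bash
python3 - <<'E'
from fit import *
from plan import to
to([466.5,203.7,90])
save("scene","v.png",(280,170,440,290),4.5); manip.capture("top")
for n,c in(("scene",(350,225)),("top",(198,210))):
    for q in("lens","vblock","v_seat"):
        for r in manip.pinpoint(n,q)[:3]:
            print(n,q,round(r["p"],2),np.round(np.array(r["xy"])*[560,420],1))
E
```

```text
19.25 pos [464.  202.3 118.3] rot [[-0.912, 0.41, -0.005], [0.41, 0.912, -0.002], [0.004, -0.004, -1.0]] F [-1.1 -0.3 -1.5] op 28.7 gf 39.83323037624359 q [ 0.29  0.32 -0.35  0.91 -0.    0.71]
to [466.5 203.7  90. ] tool units [-0.06  0.08  0.94] tool yaw 65.8
scene lens 0.58 [356.6 216.9]
scene vblock 0.64 [353.7 252.8]
scene vblock 0.24 [222.9 202.4]
scene v_seat 0.85 [356.5 242.8]
scene v_seat 0.68 [408.9 335.3]
top lens 0.48 [192.7 206. ]
top vblock 0.77 [199.1 210.6]
top vblock 0.32 [277.8 143.2]
top v_seat 0.94 [195.5 212.7]
top v_seat 0.16 [364.2 137.9]
```

View pics/v.png

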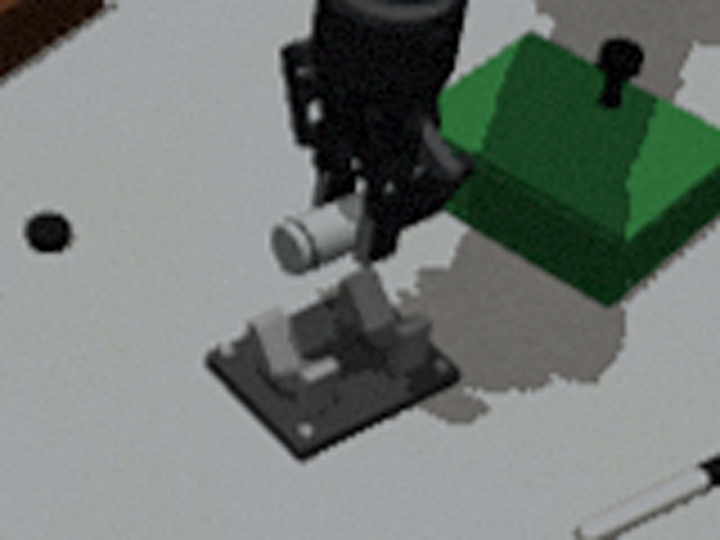

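The barrel is held above the V-block: its near end is at crop (292,248), the V pieces are at (275,345) and (370,300). I'll work out the offsets.

```bash
python3 - <<'E'
from h import *
c=np.array([560,420.])
for a,b in(((195.5,212.7),(356.5,242.8)),((195.5,212.7),(354,244))): print("seat tri",tri("top",a/c,"scene",b/c))
for n,xy in(("top",(195.5,212.7)),("scene",(356.5,242.8)),("scene",(354,244))): print(n,"seat at45",atz(n,xy/c,45)[:2])
u=np.array([.912,-.410])  # groove axis (away from robot)
tcp=np.array([464,202.3])
e=atz("scene",np.array([344.9,225.1])/c,116.)[:2]
print("end rel tcp along/perp",(e-tcp)@u,(e-tcp)@[.41,.912])
# dark plate corners of vblock in scene crop -> px, z=12 top corners
for q in((207,355),(303,450),(460,372)): print("corner",atz("scene",np.array([280+q[0]/4.5,170+q[1]/4.5])/c,12)[:2])
for q in((-60,-45),(60,-45),(60,45),(-60,45)):
    p=np.array([466.5,203.7])+q[0]*u+q[1]*np.array([.41,.912]); r=proj("scene",[*p,12]); print("pred",np.round((r-[280,170])*4.5))
E
```

```text
seat tri (array([462.56472498, 207.34924832,  35.99384382]), np.float64(1.5099544831661424))
seat tri (array([464.65858783, 205.21003911,  31.71641376]), np.float64(4.627263024357681))
top seat at45 [461.04491022 205.22540607]
scene seat at45 [471.09934479 211.40063158]
scene seat at45 [478.73732395 208.20329349]
end rel tcp along/perp 41.71408812277884 1.3168198415863588
corner [505.59089627 144.11834493]
corner [538.63488963 225.20192969]
corner [432.23875288 270.95967643]
pred [361. 277.]
pred [200. 348.]
pred [294. 447.]
pred [459. 369.]
```

```bash
cat > ov.py <<'E'
from fit import *
M={}
for n,f,b in(("scene","s0.png",(320,222,390,275)),("top","t0.png",(170,184,228,244))):
    im=cv2.resize(cv2.imread("pics/"+f),(560,420),interpolation=cv2.INTER_AREA); g=cv2.GaussianBlur(im,(3,3),0)
    hsv=cv2.cvtColor(g,cv2.COLOR_BGR2GRAY).astype(float); m=np.zeros((420,560))
    sub=hsv[b[1]:b[3],b[0]:b[2]]; bg=np.median(sub); k=(sub<bg*.72).astype(np.uint8)
    nl,lab,stt,_=cv2.connectedComponentsWithStats(k); i=1+np.argmax(stt[1:,4])
    pts=np.argwhere(lab==i)[:,::-1]+[b[0],b[1]]
    z=np.zeros((420,560),np.uint8); cv2.fillConvexPoly(z,cv2.convexHull(pts.astype(np.int32)),1); m=z.astype(float); M[n]=m
    print(n,"thr bg",bg,"area",m.sum(),"bbox",pts.min(0),pts.max(0))
def hullparts(p):
    return vparts(p)
def fith(sel,p0=[466.5,204,-.42]):
    def hm(n,p):
        q=np.vstack([proj(n,x) for P in vparts(p) for x in P])*4+2; z=np.zeros((1680,2240),np.uint8)
        cv2.fillConvexPoly(z,cv2.convexHull(q.astype(np.int32)),255); return cv2.resize(z,(560,420),interpolation=cv2.INTER_AREA)/255.
    f=lambda p:sum(1-np.minimum(hm(n,p),M[n]).sum()/np.maximum(hm(n,p),M[n]).sum() for n in sel)
    sx=np.array([p0,[p0[0]+8,p0[1],p0[2]],[p0[0],p0[1]+8,p0[2]],[p0[0],p0[1],p0[2]+.1]])
    r=minimize(f,p0,method="Nelder-Mead",options=dict(initial_simplex=sx,maxfev=150)); return np.round(r.x,3),round(r.fun,3)
if __name__=="__main__":
    for s in(["scene"],["top"],["scene","top"]): print(s,fith(s))
    p,_=fith(["scene","top"])
    tcp=np.array([464,202.3]); u=np.array([.912,-.410]); v=np.array([.41,.912])
    tiles=[]
    for n,b in(("scene",(310,185,400,280)),("top",(160,170,250,265))):
        S=6 if n=="scene" else 4
        S=4.2
        im=manip.capture(n)[b[1]:b[3],b[0]:b[2],::-1]; im=cv2.resize(im,None,fx=S,fy=S,interpolation=cv2.INTER_CUBIC)
        T=lambda x:tuple(np.int32((proj(n,x)+.5-[b[0],b[1]])*S))
        q=[T(x) for x in w(np.array([[-60,-45,12],[60,-45,12],[60,45,12],[-60,45,12.]]),p)]
        for i in range(4): cv2.line(im,q[i],q[(i+1)%4],(0,255,255),1)
        for o,col in((0,(0,0,255)),(-8,(0,255,0))):
            for e in(-50,50):
                c=[T([*(tcp+u*(o+e)+v*15*np.cos(a)),116+15*np.sin(a)]) for a in np.linspace(0,6.28,24)]
                cv2.polylines(im,[np.array(c)],True,col,1)
        tiles.append(im)
    cv2.imwrite("pics/ov.png",np.hstack(tiles))
    for n in("scene","top"):
        for r in manip.trace(n,"lens")[:3]:
            a=np.argwhere(r["region"])[:,::-1]; print(n,r["p"],len(a),a.min(0),a.max(0))
E
python3 ov.py
```

```text
scene thr bg 153.0 area 1387.0 bbox [325 233] [382 272]
top thr bg 164.0 area 1548.0 bbox [175 188] [222 240]
['scene'] (array([ 4.67869e+02,  2.06427e+02, -4.15000e-01]), np.float64(0.063))
['top'] (array([ 4.65957e+02,  2.02882e+02, -4.10000e-01]), np.float64(0.043))
['scene', 'top'] (array([ 4.66551e+02,  2.04077e+02, -4.08000e-01]), np.float64(0.147))
scene 0.5 205 [341 213] [359 229]
top 0.39 36 [193 188] [205 212]
```

View pics/ov.png

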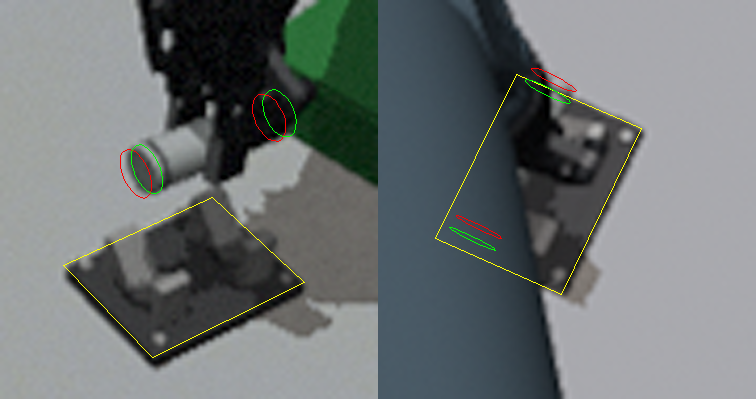

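The plate outline fits in both views. The barrel's near end matches the green outline (offset about −7 along the axis), so I'll shift by that and go down.

Request:
carry_out:
  deltas:
    - [[-0.15,0.05,0,0,0,-0.12,-1],[-0.14,0.05,0.2,0,0,0,-1],[0,0,0.5,0,0,0,-1],[0,0,0.5,0,0,0,-1],[0,0,0.4,0,0,0,-1],[0,0,0.3,0,0,0,-1],[0,0,0.1,0,0,0,-1],[0,0,0,0,0,0,-1]]

```text
time_s: 20.65
position: [475.5, 202.4, 60.3]
orientation: [0.204, 0.979, -0.0, -0.0]
ft_force: [0.3, -0.1, -1.9]
opening: 28.4
gripper_force: 39.8
```

Request:
carry_out:
  deltas:
    - [[0,0,0.05,0,0,0,-1],[0,0,0.05,0,0,0,-1],[0,0,0.05,0,0,0,-1],[0,0,0,0,0,0,-1]]

```text
time_s: 21.05
position: [475.8, 202.5, 56.3]
orientation: [0.204, 0.979, -0.0, 0.0]
ft_force: [-0.8, -0.8, -2.7]
opening: 28.6
gripper_force: 39.8
```

```bash
cat > chk.py <<'E'
from fit import *
s=st(); im=manip.capture("scene")
c=np.array([560,420.])
for _ in range(3):
    manip.capture("scene")
    for r in manip.trace("scene","lens")[:2]:
        a=np.argwhere(r["region"])[:,::-1]; print(round(r["p"],2),len(a),a.min(0),a.max(0))
    manip.sense()
p=np.array([466.5,204.,-.41]); tz=s["position"][2]-2
for o in(-8,-4,0,4,8):
    e=w(np.array([[o+50,15*np.cos(t),tz+15*np.sin(t)] for t in np.linspace(0,6.28,60)]),p); q=np.array([proj("scene",x) for x in e]); print("block-centred off",o,np.round(q.min(0),1),np.round(q.max(0),1))
E
python3 chk.py
```

```text
21.05 pos [475.8 202.5  56.3] rot [[-0.916, 0.4, 0.0], [0.4, 0.916, -0.0], [-0.0, 0.0, -1.0]] F [-0.8 -0.8 -2.7] op 28.6 gf 39.83135461807251 q [ 0.28  0.41 -0.41  0.76 -0.    0.69]
0.64 197 [337 234] [354 250]
0.46 1501 [130 174] [184 213]
0.53 196 [336 235] [353 250]
0.47 206 [336 234] [354 250]
block-centred off -8 [338.5 238.4] [345.9 249.5]
block-centred off -4 [337.3 238.9] [344.6 250.1]
block-centred off 0 [336.  239.5] [343.4 250.7]
block-centred off 4 [334.8 240.1] [342.1 251.3]
block-centred off 8 [333.5 240.6] [340.8 251.9]
```

Request:
carry_out:
  deltas:
    - [[0.05,-0.05,0.1,0,0,0,-1],[0,0,0.07,0,0,0,-1],[0,0,0.05,0,0,0,-1],[0,0,0,0,0,0,-1],[0,0,0,0,0,0,-1]]

```text
time_s: 21.9
position: [473.7, 201.7, 49.6]
orientation: [0.204, 0.979, -0.0, -0.0]
ft_force: [-0.1, 1.3, -1.7]
opening: 28.8
gripper_force: 39.8
```

Request:
carry_out:
  deltas:
    - [[0,0,0.03,0,0,0,-1],[0,0,0,0,0,0,-1],[0,0,0,0,0,0,-1]]

```text
time_s: 22.2
position: [473.8, 201.8, 48.8]
orientation: [0.204, 0.979, -0.0, 0.0]
ft_force: [-0.4, 0.3, -1.5]
opening: 28.8
gripper_force: 39.8
```

Request:
carry_out:
  deltas:
    - [[0,0,0.03,0,0,0,-1],[0,0,0,0,0,0,-1],[0,0,0,0,0,0,-1]]

```text
time_s: 22.5
position: [473.8, 201.8, 47.9]
orientation: [0.204, 0.979, -0.0, 0.0]
ft_force: [-0.2, -0.4, -0.7]
opening: 28.7
gripper_force: 39.8
```

Request:
carry_out:
  deltas:
    - [[0,0,0.03,0,0,0,-1],[0,0,0,0,0,0,-1],[0,0,0,0,0,0,-1]]

```text
time_s: 22.8
position: [473.9, 201.8, 47.2]
orientation: [0.205, 0.979, 0.0, 0.0]
ft_force: [-1.1, -0.1, 1.9]
opening: 28.6
gripper_force: 40.2
```

Request:
carry_out:
  deltas:
    - [[0,0,0.02,0,0,0,-1],[0,0,0,0,0,0,-1],[0,0,0,0,0,0,-1],[0,0,0,0,0,0,-1]]

```text
time_s: 23.2
position: [473.9, 201.9, 47.2]
orientation: [0.205, 0.979, 0.0, 0.0]
ft_force: [-2.9, -0.3, 7.5]
opening: 28.8
gripper_force: 40.8
```

```bash
python3 chk.py
```

```text
23.2 pos [473.9 201.9  47.2] rot [[-0.916, 0.4, 0.001], [0.4, 0.916, 0.0], [-0.001, 0.0, -1.0]] F [-2.9 -0.3  7.5] op 28.8 gf 40.79378128051758 q [ 0.28  0.41 -0.42  0.73 -0.    0.69]
0.64 523 [225 251] [253 282]
0.52 221 [336 235] [354 253]
0.73 197 [336 237] [353 252]
0.33 1456 [396 297] [433 346]
0.65 225 [336 235] [354 252]
block-centred off -8 [338.2 241. ] [345.5 252.1]
block-centred off -4 [336.9 241.5] [344.3 252.6]
block-centred off 0 [335.7 242.1] [343.  253.2]
block-centred off 4 [334.4 242.7] [341.7 253.8]
block-centred off 8 [333.2 243.3] [340.5 254.4]
```

```bash
python3 - <<'E'
from fit import *
b=(315,215,400,285); S=9
tile=[]
im=manip.capture("scene")[b[1]:b[3],b[0]:b[2],::-1]; im=cv2.resize(im,None,fx=S,fy=S,interpolation=cv2.INTER_CUBIC)
im=cv2.convertScaleAbs(im,alpha=1.5,beta=0)
for p,c in(([466.5,204,-.41],(0,255,255)),):
    T=lambda x:np.int32((proj("scene",x)+.5-[b[0],b[1]])*S)
    cv2.polylines(im,[np.array([T(x) for x in w(np.array([[-60,-45,12],[60,-45,12],[60,45,12],[-60,45,12.]]),p)])],True,c,1)
    for e,col in((-50,(0,255,0)),(50,(0,255,0)),(45,(0,0,255))):
        cv2.polylines(im,[np.array([T(x) for x in w(np.array([[e,15*np.cos(t),45+15*np.sin(t)] for t in np.linspace(0,6.28,40)]),p)])],True,col,1)
cv2.imwrite("pics/f.png",im[:600,:800])
st()
E
```

```text
23.6 pos [473.9 201.8  47.2] rot [[-0.916, 0.4, 0.001], [0.4, 0.916, 0.0], [-0.001, 0.0, -1.0]] F [-3.1 -0.3  7.4] op 28.7 gf 40.79299807548523 q [ 0.28  0.41 -0.42  0.73 -0.    0.69]
```

View pics/f.png

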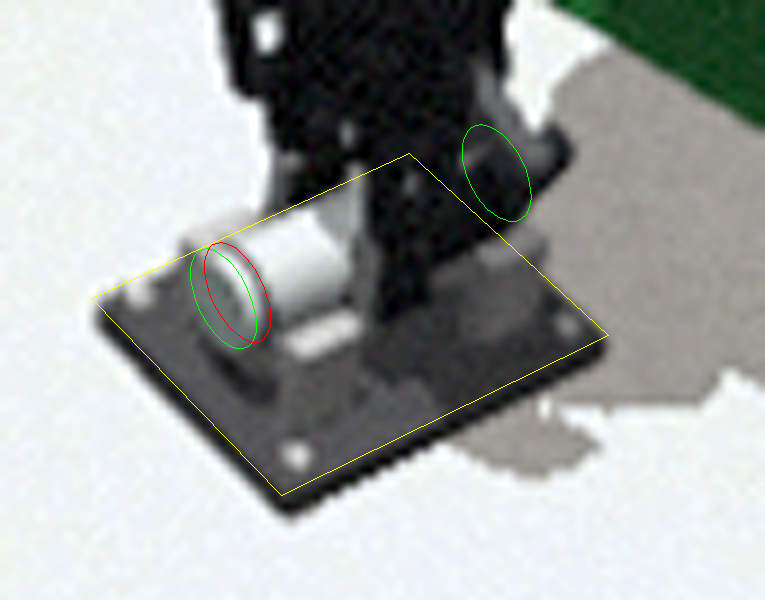

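The barrel sits in the groove. Its near end, at crop (225,298), lies on the outline expected for a centred barrel, inside the plate edge by the right amount. I'll add a touch more push and hand in.

Request:
carry_out:
  deltas:
    - [[0,0,0.006,0,0,0,-1],[0,0,0,0,0,0,-1],[0,0,0,0,0,0,-1],[0,0,0,0,0,0,-1],[0,0,0,0,0,0,-1]]

```text
time_s: 24.1
position: [473.9, 201.8, 47.2]
orientation: [0.205, 0.979, 0.0, 0.0]
ft_force: [-3.1, -0.4, 9.1]
opening: 28.5
gripper_force: 40.8
```

```bash
python3 -c "
from h import *
st(); print(manip.finish_job())"
```

```text
24.1 pos [473.9 201.8  47.2] rot [[-0.916, 0.4, 0.001], [0.4, 0.916, 0.0], [-0.001, 0.0, -1.0]] F [-3.1 -0.4  9.1] op 28.5 gf 40.8118200302124 q [ 0.28  0.41 -0.42  0.73 -0.    0.69]
the job is handed in; nothing more can be done
None
```

I handed the job in at 24.1 s: the lid is open on its stop, the short barrel was left in the case, and the long barrel is held in the V-block, centred to within about 2 mm by the images and pressed down at about 9–11 N; I got no verdict back.

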